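# Lay the rusk carton down and stow it under the shelf

### The job

The sealed carton of rusks is too tall to go under the galvanised shelf. Tip it over onto a broad side so that it lies on the worktop along the front of the shelf, then slide it in under the shelf between the uprights until it lies roughly square to the shelf with all of it at least 2 cm behind the front edge, out of the tap's splash, and nothing sticking out at the back. Leave the blue mug and everything on the shelf where they are.

Things in the scene. Friction and masses are not known exactly. Their poses are not given: they have to be found in the camera images.
- carton_center (a point): Centre of the sealed rusk carton: rigid orange-brown box, dark red band near its top, 0.4 to 0.8 kg, evenly filled. Own axes: x along its 120 mm width, y its 90 mm thickness (square to the broad sides), z its 230 mm height. Starts upright in front of the left or right half of the shelf, broad sides facing left and right; tips over once leaned 21 degrees. On a broad side its centre is 45 mm high.
- shelf_front (a point): On the worktop below the middle of the fixed galvanised shelf's front edge. x points into the space under the shelf, y along the front edge to the left, z up. Sheet 560 mm wide, 240 deep, top at 168 mm, folded lips all round reaching down to 142 mm. A corner upright takes up the outer 38 mm at each end; between them 484 mm clear, open at front and back. Worktop before the shelf's middle is free.
- mug_center (a point): Centre of the blue enamel mug, 82 mm across and 80 mm high, handle at its own +y, standing on the worktop in front of the other half of the shelf. To be left alone.
- jar_center (a point): Centre of the glass jam jar with red lid on the shelf, 68 mm across, 105 mm high. To be left alone.
- bowl_l: Large blue plastic bowl on the shelf, 156 mm across, 60 mm high, origin under its foot; the other two bowls are nested in it. To be left alone.
- bowl_m: Middle yellow plastic bowl, 132 mm across, 56 mm high, nested in the blue one, origin under its foot.
- bowl_s: Small green plastic bowl, 108 mm across, 52 mm high, nested in the yellow one, origin under its foot.
- ladle: Stainless steel ladle lying on the shelf behind the peg: cup 84 mm across and 32 mm high, origin under the cup, handle 250 mm along its own +y. To be left alone.
- spatula: Red hard silicone spatula, 250 mm long, lying on the shelf along its front edge, its length along its own x. To be left alone.
- peg: Orange clothes peg, 74 x 10 x 14 mm, lying on the shelf, its length along its own x. To be left alone.
- carton_e0 (a point): Point on the carton: mid-thickness on its narrow side at own x = -60 mm, at the bottom end (own z -115 mm from the centre). Same axes as the carton.
- carton_e1 (a point): Point on the carton: mid-thickness on its narrow side at own x = -60 mm, at the top end (own z +115 mm from the centre). Same axes as the carton.
- carton_e2 (a point): Point on the carton: mid-thickness on its narrow side at own x = +60 mm, at the bottom end (own z -115 mm from the centre). Same axes as the carton.
- carton_e3 (a point): Point on the carton: mid-thickness on its narrow side at own x = +60 mm, at the top end (own z +115 mm from the centre). Same axes as the carton.

How it is judged (in metres and radians):
On the way:
1. the carton lies at rest on a broad side on the worktop, along the front of the shelf, not yet under it (angle between carton_center's own z axis and vertical between 1.47 and 1.67 rad and angle between carton_center's own x axis and vertical between 1.47 and 1.67 rad and height (world z) of carton_center below 0.055 m and linear speed of carton below 0.02 m/s and x of carton_center in the frame of shelf_front below 0 m and angle between the z axis of carton_center and the y axis of shelf_front, either way round below 0.6 rad), for 0.2 s.
At the end, for the whole second after the job is handed in: The carton rests on a broad side on the worktop under the shelf, between the uprights (centre within 130 mm of the shelf's middle), within 0.15 rad of square, the ends of its narrow sides all at least 18 mm behind the front edge and none beyond the rear edge, released (angle between carton_center's own z axis and vertical between 1.47 and 1.67 rad and angle between carton_center's own x axis and vertical between 1.47 and 1.67 rad and height (world z) of carton_center below 0.055 m and linear speed of carton below 0.02 m/s and angle between the z axis of carton_center and the y axis of shelf_front, either way round below 0.15 rad and y of carton_center in the frame of shelf_front between -0.13 and 0.13 m and x of carton_e0 in the frame of shelf_front between 0.018 and 0.241 m and x of carton_e1 in the frame of shelf_front between 0.018 and 0.241 m and x of carton_e2 in the frame of shelf_front between 0.018 and 0.241 m and x of carton_e3 in the frame of shelf_front between 0.018 and 0.241 m); the robot touches nothing.
It fails at once if the mug is moved more than 20 mm (distance of mug_center from where it was at the start of the episode above 0.02 m).
It fails at once if the jam jar is moved more than 20 mm (distance of jar_center from where it was at the start of the episode above 0.02 m).
It fails at once if a bowl is moved more than 20 mm (distance of any of bowl_l, bowl_m, bowl_s from where it was at the start of the episode above 0.02 m).
It fails at once if the ladle, spatula or peg is moved more than 20 mm (distance of any of ladle, spatula, peg from where it was at the start of the episode above 0.02 m).
It also fails if it takes over 61 s, if anything falls off the work surface, if the arm or the gripper's body presses on something with over 40 N, if the wrist force passes 120 N, or if a joint passes its speed limit or range.

### The arm

A 6-joint arm with a two-finger parallel gripper is mounted at the origin on the work surface. World frame = base frame: x ahead of the robot, y to its left, z up, the work surface at z = 0. Lengths are in mm, angles in rad, forces in N, time in s.
With the tool pointing down it reaches from about 350 to 875 mm from the base axis. Payload 4.2 kg.
Tool frame: the origin (TCP) lies midway between the tips of the shut fingers; the grasp point (between the pads) lies 19 mm behind it; z points along the fingers, y is the line along which they close (so a half turn about z gives the same grasp; the last joint's range is limited). The gripper opens to 85 mm and grips with 20 to 120 N. Pads are 22 mm wide; open, the fingers measure 114 mm over their backs; the gripper's body (76 mm by 85 mm) begins 54 mm behind the grasp point. The pads swing forward as they close: fully open they stand 13 mm farther back than shut.
Start: joints at [0.259, 0.385, 0.008, 0, -1.194, -0.259], TCP at [624.979, 0.025, 231.312] pointing down, gripper open.
Joint ranges: [-3.14, 3.14], [-1.21, 2.06], [-1.07, 1.41], [-3.16, 2.05], [-2.99, -0.16], [-3.1, 3.1]. Speed limits (rad/s): [2.79, 2.79, 3.14, 3.14, 3.14, 3.14].

### API

Orientations are given as a unit quaternion [x, y, z, w].
In Python, from bench import arm gives the robot as it stands. The module is installed in compiled form; this text tells all that it offers.
- The arm moves only by the shell command python3 -m handwheel 'ROWS' [OPENING]. ROWS is JSON, a list of rows, each an object of numbers: "x", "y", "z": the shift along the world's x, y, z each as a share of 20 cm, from -1 to 1; "ax", "ay", "az": the turn, a rotation vector about the world's x, y, z each as a share of 90 degrees, from -1 to 1. In form: [{"x": .., "y": .., "z": .., "ax": .., "ay": .., "az": ..}, ...]. A call has exactly 8 rows; each row shifts and turns the commanded pose from where the row before left it; what a row does not reach is not made up. A row lasts 1/10 s, in which the tool goes at most 50 mm and 8.59 degrees, less where a joint would pass 70% of its speed; a pose out of reach is approached as far as the arm can. A call with a number of a shift or a turn outside -1 to 1 is refused whole. A call with a gripper value outside its range is refused whole. OPENING is the opening, from -1 (shut) to 1 (fully open), set as the call begins (- or left out, the last holds). The fingers move at their own pace and stop on an object; the grip force is fixed at half the most. Time passes only in rows, so rows that do not move let the fingers close, or fill a call up. It gives the time, the measured TCP pose, the force, the opening and the grip force at its end, in the units of the state.
- arm.read_state(): the state, without advancing time (a new reading comes with each control period).
- arm.get_image(name): name is "scene" or "side" or "wrist"; returns the picture (384x512x3 uint8, red, green, blue); there is no depth.
- arm.camera_params(name): a dict with "K" (3x3 intrinsics, pixels), "position" and "orientation" of the camera in the world. Camera axes: x right, y down, z forward; pixel columns grow to the right and rows downward; lengths in mm; the calibration is good to about 2 mm. The wrist camera is an equidistant fisheye: a pixel r from the principal point sees the ray r / f radians off the axis. A picture is of the moment at which its call begins: read the wrist's pose just before it. camera_params takes no time and is no camera call; for the wrist camera it gives the pose at the moment of the call.
- arm.job_done(): hands the job in; it is judged then, once.
The state is a dict: "clock": time; "joints": joint angles; "joint_vel": joint speeds; "joint_efforts": joint torques, N m; "position": TCP position; "ee_rot": TCP orientation; "contact_force": force on the tool from outside, world axes, zero at the start; "wrist_torque": the same for the moment, N m; "gripper_width": finger opening in mm; "grasp_force": force on a finger pad.
Only numpy, scipy, OpenCV 4.12 (cv2) and the standard library are available. Lean on these libraries where they do the work, as an engineer would, in place of code of your own. Each camera call takes 0.05 s, during which the arm holds its last target. There are 200 camera calls.

## Working session

There is one attempt and no reset: what is moved stays moved. The work goes in short steps, Python scripts to look and compute and a shell command to move; the robot and the scene stay as the last step left them, time stands still between calls to the robot, and variables do not carry over. Pictures are saved under pics/ and viewed, at most 10 in all, crops included, and the job is handed in when it is done.

```bash
mkdir -p pics; cat > h.py <<'E'
import numpy as np,cv2
from scipy.spatial.transform import Rotation as R
from bench import arm
def ray(p,uv):
    K=np.array(p["K"]);d=np.linalg.inv(K)@np.array([uv[0],uv[1],1.]);return np.array(p["position"],float),R.from_quat(p["orientation"]).as_matrix()@d
def onz(p,uv,z):
    o,d=ray(p,uv);return (o+d*(z-o[2])/d[2]).round(1)
E
python3 - <<'E'
from h import *
for n in("scene","side"):
    im=arm.get_image(n);cv2.imwrite(f"pics/{n}0.png",im[:,:,::-1]);p=arm.camera_params(n);print(n,p)
a=[cv2.imread(f"pics/{n}0.png") for n in("scene","side")]
E
```

```text
scene {'K': array([[364.56488354,   0.        , 253.83887154],
       [  0.        , 364.56488354, 194.2837739 ],
       [  0.        ,   0.        ,   1.        ]]), 'position': array([ 964.2882594 , -412.47852926,  892.07153816]), 'orientation': array([ 0.89695263,  0.33048401, -0.09506024, -0.27788459])}
side {'K': array([[352.30523945,   0.        , 253.34879551],
       [  0.        , 352.30523945, 189.76100792],
       [  0.        ,   0.        ,   1.        ]]), 'position': array([279.5111006 , 460.07043164, 514.92340134]), 'orientation': array([-0.26927567,  0.83204838, -0.45843194,  0.1581969 ])}
```

View pics/scene0.png

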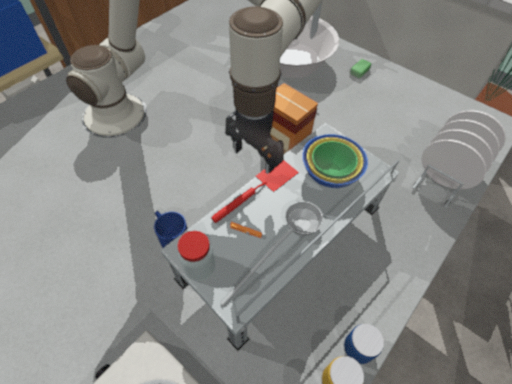

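View pics/side0.png

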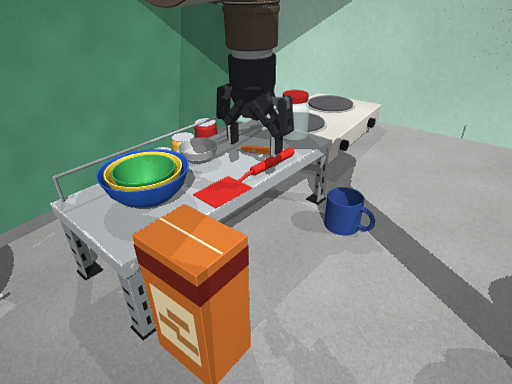

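Side view: carton top around (134–248, 206–283), with its base near (213,383). The mug is at (345,212), and the shelf's front edge runs from (130,265) to (325,150). I'll enlarge crops to get the corners.

```bash
python3 - <<'E'
from h import *
a=cv2.imread("pics/side0.png")[190:384,40:340];b=cv2.imread("pics/scene0.png")[75:355,150:410]
a=cv2.resize(a,None,fx=2.6,fy=2.6,interpolation=cv2.INTER_CUBIC);cv2.imwrite("pics/c1.png",a)
cv2.imwrite("pics/c2.png",cv2.resize(b,None,fx=2.1,fy=2.1,interpolation=cv2.INTER_CUBIC))
E
```

```text
(no output)
```

View pics/c1.png

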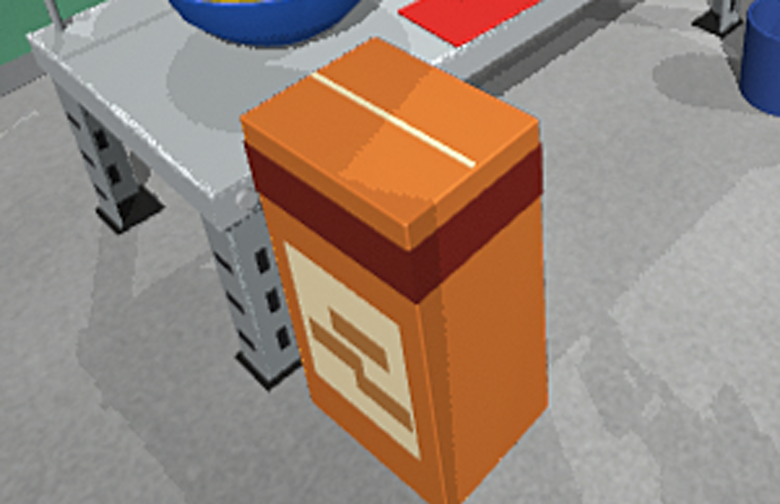

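View pics/c2.png

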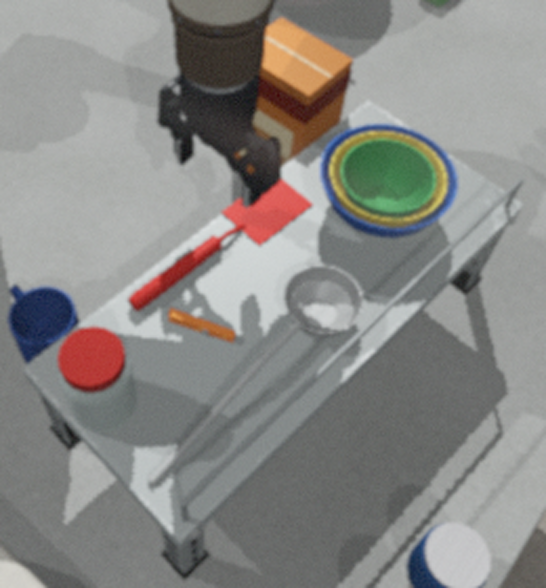

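The crops show the carton's top corners at (243,120), (408,248), (541,122), (376,38) in crop 1. The shelf top's corners are at (26,365), (368,103), (520,200) in crop 2.

```bash
python3 - <<'E'
from h import *
ps=arm.camera_params("side");pc=arm.camera_params("scene")
s=lambda u,v:(40+u/2.6,190+v/2.6); c=lambda u,v:(150+u/2.1,75+v/2.1)
T=np.array([onz(ps,s(*q),230) for q in[(243,120),(408,248),(541,122),(376,38)]])
print("top",T,T.mean(0)); e=T[1]-T[0];print([np.linalg.norm(T[i]-T[i-1]) for i in range(4)])
print("base",onz(ps,s(313,402),0),onz(ps,s(548,407),0))
print("shelf side FL,BL",onz(ps,s(213,212),168),onz(ps,s(32,38),168))
F=[onz(pc,c(*q),168) for q in[(26,368),(368,103),(520,205),(178,530)]];print("shelf FR FL BL BR",F)
d=F[1]-F[0];print(np.linalg.norm(d),"front dir",np.degrees(np.arctan2(d[1],d[0])),"mid",(F[0]+F[1])/2)
d=F[2]-F[3];print(np.linalg.norm(d),np.degrees(np.arctan2(d[1],d[0])))
for i in range(4): d=T[i]-T[i-1];print(np.degrees(np.arctan2(d[1],d[0])))
print("carton top scene",[onz(pc,c(*q),230) for q in[(283,18),(352,60),(321,98)]])
print("mug",onz(pc,(171,228),80), onz(ps,(345,192),80))
E
```

```text
top [[613.  272.5 230. ]
 [489.  285.2 230. ]
 [493.  189.5 230. ]
 [611.2 184.6 230. ]] [551.55 232.95 230.  ]
[np.float64(87.91842810241776), np.float64(124.64866625840807), np.float64(95.78355808801425), np.float64(118.30152154558289)]
base [617.4 270.8   0. ] [495.9 187.6   0. ]
shelf side FL,BL [635.9 288.9 168. ] [876.4 259.9 168. ]
shelf FR FL BL BR [array([ 598.8, -272.4,  168. ]), array([652.4, 277.4, 168. ]), array([886.1, 255.3, 168. ]), array([ 826.2, -291.3,  168. ])]
552.4065531834322 front dir 84.43183069143832 mid [625.6   2.5 168. ]
549.8723215438289 83.74610914404946
88.82687154869079
174.15219363512128
-87.60658520563496
-2.3738465298796148
carton top scene [array([506.6, 274.8, 230. ]), array([621.4, 268.1, 230. ]), array([631.3, 187.9, 230. ])]
mug [ 524.6 -199.9   80. ] [ 520.5 -208.7   80. ]
```

```bash
python3 - <<'E'
from h import *
s=arm.read_state();print(s);print(R.from_quat(s["ee_rot"]).as_matrix().round(3))
E
python3 -m handwheel '[{"z":0.25},{"z":0.15,"x":-0.1},{"x":-0.2,"y":0.1},{"x":-0.05,"y":0.23},{"y":0.25},{"y":0.25},{"y":0.25},{"y":0.25}]' -0.3
```

```text
{'clock': 0.1, 'joints': array([ 2.58612436e-01,  3.85470895e-01,  6.74728576e-03, -4.33319928e-04,
       -1.19399198e+00, -2.58591152e-01]), 'joint_vel': array([-1.02825399e-03, -1.32404879e-03,  3.82517003e-03,  4.06307076e-03,
       -8.70410244e-05, -1.00758751e-03]), 'joint_efforts': array([-2.41840362e-04, -3.93318665e+01,  1.88929778e+01,  4.19793829e+00,
       -2.58899068e-03, -3.31562532e-06]), 'position': array([6.24473489e+02, 2.31969385e-02, 2.30330559e+02]), 'ee_rot': array([-7.07057457e-01,  7.07155422e-01,  6.56551958e-04, -7.28279112e-04]), 'contact_force': array([ 0.29302604, -0.88512169,  0.63425988]), 'wrist_torque': array([-0.04041919,  0.03580541, -0.06027269]), 'grasp_force': 0.0, 'gripper_width': 85.53502894717039}
[[-0.    -1.    -0.002]
 [-1.     0.    -0.   ]
 [ 0.     0.002 -1.   ]]invalid input at $[0]: expected keys x, y, z, ax, ay, az
```

```bash
python3 -m handwheel '[{"x":0,"y":0,"z":0.25,"ax":0,"ay":0,"az":0},{"x":-0.1,"y":0,"z":0.15,"ax":0,"ay":0,"az":0},{"x":-0.2,"y":0.12,"z":0,"ax":0,"ay":0,"az":0},{"x":-0.06,"y":0.23,"z":0,"ax":0,"ay":0,"az":0},{"x":0,"y":0.25,"z":0,"ax":0,"ay":0,"az":0},{"x":0,"y":0.25,"z":0,"ax":0,"ay":0,"az":0},{"x":0,"y":0.25,"z":0,"ax":0,"ay":0,"az":0},{"x":0,"y":0.25,"z":0,"ax":0,"ay":0,"az":0}]' 0.2
```

```text
clock: 0.9
position: [552.3, 271.9, 311.1]
ee_rot: [0.707, -0.707, -0.0, 0.0]
contact_force: [1.7, 0.6, 0.2]
gripper_width: 51.1
grasp_force: 0.0
```

```bash
python3 -m handwheel '[{"x":0,"y":0.2,"z":0,"ax":0,"ay":0,"az":0},{"x":0,"y":0.1,"z":0,"ax":0,"ay":0,"az":0},{"x":0,"y":0,"z":-0.2,"ax":0,"ay":0,"az":0},{"x":0,"y":0,"z":-0.2,"ax":0,"ay":0,"az":0},{"x":0,"y":0,"z":-0.18,"ax":0,"ay":0,"az":0},{"x":0,"y":0,"z":0,"ax":0,"ay":0,"az":0},{"x":0,"y":0,"z":0,"ax":0,"ay":0,"az":0},{"x":0,"y":0,"z":0,"ax":0,"ay":0,"az":0}]'
python3 - <<'E'
from h import *
cv2.imwrite("pics/side1.png",arm.get_image("side")[:,:,::-1])
E
```

```text
clock: 1.7
position: [554.4, 330.6, 198.1]
ee_rot: [0.707, -0.707, 0.001, -0.002]
contact_force: [0.4, 1.0, 1.2]
gripper_width: 51.4
grasp_force: 0.0
```

View pics/side1.png

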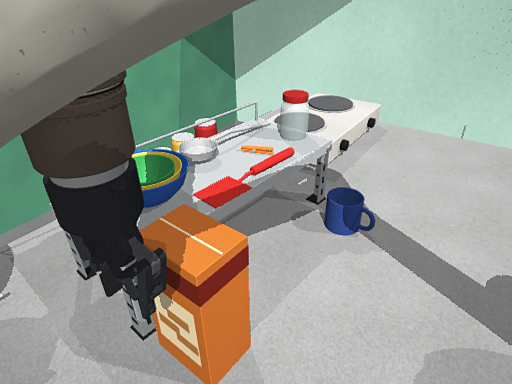

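The gripper stands just left of the carton with the fingers straddling its mid-width. The path is clear, so I'll push it slowly towards −y.

```bash
python3 -m handwheel '[{"x":0,"y":-0.08,"z":0,"ax":0,"ay":0,"az":0},{"x":0,"y":-0.08,"z":0,"ax":0,"ay":0,"az":0},{"x":0,"y":-0.06,"z":0,"ax":0,"ay":0,"az":0},{"x":0,"y":-0.06,"z":0,"ax":0,"ay":0,"az":0},{"x":0,"y":-0.06,"z":0,"ax":0,"ay":0,"az":0},{"x":0,"y":-0.06,"z":0,"ax":0,"ay":0,"az":0},{"x":0,"y":-0.06,"z":0,"ax":0,"ay":0,"az":0},{"x":0,"y":0,"z":0,"ax":0,"ay":0,"az":0}]'
python3 - <<'E'
from h import *
cv2.imwrite("pics/side2.png",arm.get_image("side")[:,:,::-1])
E
```

```text
clock: 2.55
position: [552.7, 236.1, 195.2]
ee_rot: [-0.707, 0.708, 0.0, -0.001]
contact_force: [0.8, 0.5, -0.1]
gripper_width: 51.3
grasp_force: 0.0
```

View pics/side2.png

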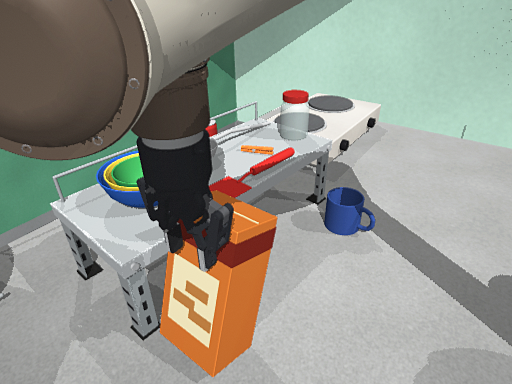

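The carton is leaning about 10° and hasn't slid noticeably: its base corner is at (213,375). I'll keep pushing.

```bash
python3 -m handwheel '[{"x":0,"y":-0.05,"z":0,"ax":0,"ay":0,"az":0},{"x":0,"y":-0.05,"z":0,"ax":0,"ay":0,"az":0},{"x":0,"y":-0.05,"z":0,"ax":0,"ay":0,"az":0},{"x":0,"y":-0.05,"z":0,"ax":0,"ay":0,"az":0},{"x":0,"y":-0.05,"z":0,"ax":0,"ay":0,"az":0},{"x":0,"y":0,"z":0,"ax":0,"ay":0,"az":0},{"x":0,"y":0,"z":0,"ax":0,"ay":0,"az":0},{"x":0,"y":0,"z":0,"ax":0,"ay":0,"az":0}]'
python3 - <<'E'
from h import *
cv2.imwrite("pics/side3.png",arm.get_image("side")[:,:,::-1])
E
```

```text
clock: 3.4
position: [553.1, 188.2, 195.4]
ee_rot: [0.707, -0.707, 0.0, -0.0]
contact_force: [-0.3, 0.0, 0.6]
gripper_width: 51.1
grasp_force: 0.0
```

View pics/side3.png

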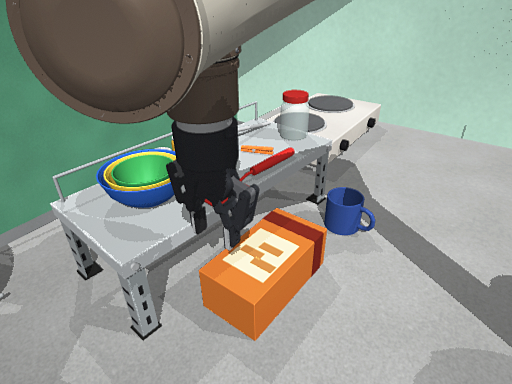

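The carton lies flat on its broad side. Its top-face corners are near (200,272), (255,303), (325,238) and (272,211). I'll cast these and then back off.

```bash
python3 - <<'E'
from h import *
ps=arm.camera_params("side")
T=np.array([onz(ps,q,90) for q in[(200,272),(255,303),(326,238),(274,211)]])
print(T,T.mean(0));
for i in range(4): d=T[i]-T[i-1];print(np.linalg.norm(d),np.degrees(np.arctan2(d[1],d[0])))
E
python3 -m handwheel '[{"x":0,"y":0,"z":0.25,"ax":0,"ay":0,"az":0},{"x":-0.15,"y":0,"z":0.15,"ax":0,"ay":0,"az":0},{"x":-0.2,"y":-0.1,"z":0,"ax":0,"ay":0,"az":0.09},{"x":-0.2,"y":-0.1,"z":0,"ax":0,"ay":0,"az":0.09},{"x":-0.2,"y":-0.1,"z":0,"ax":0,"ay":0,"az":0.09},{"x":-0.1,"y":-0.1,"z":0,"ax":0,"ay":0,"az":0.09},{"x":0,"y":-0.1,"z":0,"ax":0,"ay":0,"az":0.09},{"x":0,"y":0,"z":0,"ax":0,"ay":0,"az":0.09}]'
python3 -c "
from h import *
print(arm.read_state()['joints'].round(2))"
```

```text
[[608.4 175.   90. ]
 [496.1 173.7  90. ]
 [477.6 -24.7  90. ]
 [604.3 -41.2  90. ]] [546.6  70.7  90. ]
216.2388725460804 88.91357751387488
112.30752423591213 -179.33676592619756
199.2606584351261 -95.32719639035867
127.76987125296786 -7.419808069958397
clock: 4.25
position: [382.0, 86.8, 275.9]
ee_rot: [0.936, -0.351, 0.0, -0.001]
contact_force: [-0.1, 0.4, -0.4]
gripper_width: 51.5
grasp_force: 0.0
[ 0.64 -0.07 -0.43  0.   -1.2   0.21]
```

```bash
python3 -m handwheel '[{"x":0,"y":0,"z":0,"ax":0,"ay":0,"az":0.095},{"x":0,"y":0,"z":0,"ax":0,"ay":0,"az":0.095},{"x":0,"y":0,"z":0,"ax":0,"ay":0,"az":0.095},{"x":0,"y":0,"z":0,"ax":0,"ay":0,"az":0.095},{"x":0.1,"y":-0.03,"z":0,"ax":-0.006,"ay":-0.09,"az":0},{"x":0.1,"y":-0.03,"z":0,"ax":-0.006,"ay":-0.09,"az":0},{"x":0,"y":-0.03,"z":0,"ax":-0.006,"ay":-0.09,"az":0},{"x":0,"y":0,"z":0,"ax":-0.006,"ay":-0.09,"az":0}]'
python3 -c "
from h import *
s=arm.read_state();print(s['joints'].round(2));print(R.from_quat(s['ee_rot']).as_matrix().round(2))"
```

```text
clock: 5.05
position: [424.2, 68.1, 276.5]
ee_rot: [0.962, -0.062, 0.268, 0.003]
contact_force: [0.9, -1.5, 0.3]
gripper_width: 51.1
grasp_force: 0.0
[ 0.74 -0.26 -0.91  0.68 -0.64  0.21]
[[ 0.85 -0.12  0.51]
 [-0.12 -0.99 -0.04]
 [ 0.51 -0.03 -0.86]]
```

```bash
python3 -m handwheel '[{"x":0,"y":0,"z":-0.2,"ax":0,"ay":0,"az":0},{"x":0,"y":0,"z":-0.2,"ax":0,"ay":0,"az":0},{"x":0,"y":0,"z":-0.2,"ax":0,"ay":0,"az":0},{"x":0,"y":0,"z":-0.2,"ax":0,"ay":0,"az":0},{"x":0,"y":0,"z":-0.2,"ax":0,"ay":0,"az":0},{"x":0,"y":0,"z":-0.2,"ax":0,"ay":0,"az":0},{"x":0,"y":0,"z":0,"ax":-0.006,"ay":-0.08,"az":0},{"x":0,"y":0,"z":0,"ax":-0.006,"ay":-0.08,"az":0}]'
python3 - <<'E'
from h import *
s=arm.read_state();print(s['joints'].round(2));print(R.from_quat(s['ee_rot']).as_matrix().round(2))
cv2.imwrite("pics/side4.png",arm.get_image("side")[:,:,::-1])
E
```

```text
clock: 5.85
position: [484.3, 90.2, 161.8]
ee_rot: [0.961, -0.068, 0.269, 0.018]
contact_force: [0.9, -0.9, 0.3]
gripper_width: 50.9
grasp_force: 0.0
[ 0.17  0.04 -1.07  1.91 -0.17 -0.62]
[[ 0.85 -0.14  0.51]
 [-0.12 -0.99 -0.07]
 [ 0.52 -0.   -0.86]]
```

View pics/side4.png

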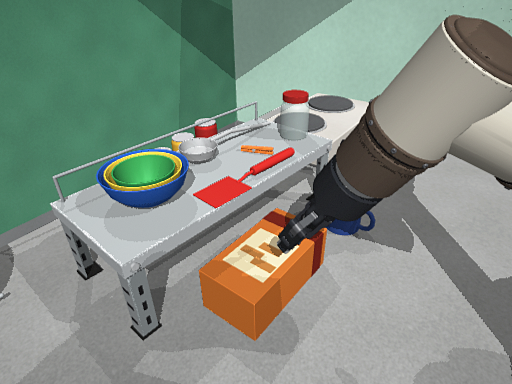

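The arm ran into its q3 and q5 limits: the tilted tool can't get this low so close in. I'll fit the link lengths from the readings so I can check which tilt is reachable.

```bash
cat > kin.py <<'E'
from h import *
from scipy.optimize import least_squares
Ry=lambda a:R.from_euler('y',a).as_matrix();Rx=lambda a:R.from_euler('x',a).as_matrix();Rz=lambda a:R.from_euler('z',a).as_matrix()
def fk(q,P,s4=1,s6=1):
    a,o,h,L1,L2,e,d,o2=P
    M=Rz(q[0]);p=M@np.array([a,o,h]);M=M@Ry(q[1]);p=p+M@[0,0,L1];M=M@Ry(-q[2]);p=p+M@[L2,o2,e]
    M=M@Rx(s4*q[3])@Ry(-q[4]);p=p+M@[d,0,0];M=M@Rx(s6*q[5]);return p,M
D=[([.2586124,.3854709,.0067473,-.00043,-1.193992,-.2585912],[624.47,0.02,230.33]),([.64,-.07,-.43,0,-1.2,.21],[382,86.8,275.9]),
([.74,-.26,-.91,.68,-.64,.21],[424.2,68.1,276.5])]
s=arm.read_state();D.append((s['joints'],s['position']))
E
python3 - <<'E'
from kin import *
for s4 in(1,-1):
    r=least_squares(lambda P:np.concatenate([fk(q,P,s4)[0]-p for q,p in D]+[0.01*np.array([P[0],P[5],P[7]])]),[0,-100,200,500,420,0,250,0])
    print(s4,r.x.round(1),r.cost.round(1),r.fun.round(1))
    print([fk(q,r.x,s4)[1][:,0].round(2) for q,_ in D])
E
```

```text
1 [ 3.543e+02 -1.250e+02 -4.349e+02  4.394e+02 -8.900e+00  2.075e+02
 -8.380e+01 -1.000e-01] 17598.6 [ -23.9   29.5   21.8    3.5   44.3    8.7  -75.    38.7  -44.5   39.9
 -142.6   14.1    3.5    2.1   -0. ]
[array([-0., -0., -1.]), array([ 0.01,  0.01, -1.  ]), array([ 0.01,  0.52, -0.86]), array([ 0.47,  0.24, -0.85])]
-1 [ 217.2 -110.6  -80.9  511.8  157.5  110.4  192.9   -0. ] 15996.1 [ -19.6   45.7   14.4  -19.3   45.3    8.6  -44.7   30.6  -35.2   32.9
 -146.3   12.2    2.2    1.1   -0. ]
[array([-0., -0., -1.]), array([ 0.01,  0.01, -1.  ]), array([ 0.52, -0.04, -0.86]), array([ 0.52, -0.07, -0.85])]
```

```bash
python3 - <<'E'
from kin import *
print(onz(arm.camera_params("scene"),(115,115),0))
f=lambda P:np.concatenate([fk(q,P[:8],-1)[0]+[P[8],P[9],0]-p for q,p in D]+[0.01*np.array([P[0],P[5],P[7]])])
for x0 in([0,0,300,500,420,0,250,0,0,-160],[0,-160,300,500,420,0,150,0,0,0]):
    r=least_squares(f,x0);print(r.x.round(1),r.cost.round(1),r.fun.round(1))
E
```

```text
[ 6.9 -2.9  0. ]
[   41.5  -698.6 -1231.2   977.6  -191.6   452.2   -63.4     0.     32.9
   650.2] 7124.2 [-27.8  76.7  -1.4  29.9 -25.3  22.1 -18.5   8.8 -32.9  16.4 -60.2  12.1
   0.4   4.5   0. ]
[ 4.1500e+01 -6.9860e+02 -1.2312e+03  9.7760e+02 -1.9160e+02  4.5220e+02
 -6.3400e+01  1.0000e-01  3.2900e+01  6.5020e+02] 7124.2 [-27.8  76.7  -1.4  29.9 -25.3  22.1 -18.5   8.8 -32.9  16.4 -60.2  12.1
   0.4   4.5   0. ]
```

```bash
cat >> kin.py <<'E'
def fk2(q,P):
    a,o,h,L1,L2,e,d,o4,o5,z5=P
    M=Rz(q[0]);p=M@np.array([a,o,h]);M=M@Ry(q[1]);p=p+M@[0,0,L1];M=M@Ry(-q[2]);p=p+M@[L2,0,e]
    M=M@Rx(-q[3]);p=p+M@[0,o4,0];M=M@Ry(-q[4]);p=p+M@[d,0,z5];return p,M@Rx(-q[5])
E
python3 - <<'E'
from kin import *
f=lambda P:np.concatenate([fk2(q,P)[0]-p for q,p in D]+[0.01*np.array(P)])
for x0 in([0,0,300,500,420,0,250,-160,0,0],[0,-100,100,500,420,0,150,0,0,0]):
    r=least_squares(f,x0);print(r.x.round(1),r.cost.round(1),r.fun.round(1)[:12])
s=arm.read_state();print(fk2(s['joints'],r.x)[1].round(2),R.from_quat(s['ee_rot']).as_matrix().round(2))
E
```

```text
[   2.7   -2.1  157.6  564.3  413.9    2.8  300.7 -157.1    0.     3.6] 32.9 [-0.4  0.5 -1.   0.6 -0.5  0.8 -0.2  0.3  0.2  0.1 -0.2 -0. ]
[   2.7   -2.1  157.6  564.3  413.9    2.8  300.7 -157.1    0.     3.6] 32.9 [-0.4  0.5 -1.   0.6 -0.5  0.8 -0.2  0.3  0.2  0.1 -0.2 -0. ]
[[ 0.52 -0.84  0.14]
 [-0.07  0.12  0.99]
 [-0.85 -0.52  0.  ]] [[ 0.84 -0.14  0.52]
 [-0.12 -0.99 -0.07]
 [ 0.52 -0.   -0.85]]
```

```bash
cat >> kin.py <<'E'
P=[2.7,-2.1,157.6,564.3,413.9,2.8,300.7,-157.1,0,3.6]
lo=np.array([-3.1,-1.19,-1.05,-3.14,-2.97,-.18]);hi=np.array([3.1,2.04,1.39,2.03,-.18,0])
def ik(t,tilt,yaw=-.087,side=0,n=12,q0=None):
    z=R.from_euler('z',yaw).as_matrix()@R.from_euler('x',side).as_matrix()@np.array([np.sin(tilt),0,-np.cos(tilt)])
    rng=np.random.default_rng(0);out=[]
    for i in range(n):
        x0=rng.uniform(lo[:5],hi[:5]) if q0 is None or i else np.array(q0)[:5]
        x0[0]=rng.uniform(-.6,1.2) if q0 is None or i else x0[0]
        r=least_squares(lambda x:np.concatenate([fk2(np.append(x,0),P)[0]-t,300*(fk2(np.append(x,0),P)[1][:,0]-z)]),x0,bounds=(lo[:5],np.append(hi[:4],-.18)))
        if r.cost<5 and not any(np.abs(r.x-o).max()<.05 for o in out): out.append(r.x)
    return out
E
python3 - <<'E'
from kin import *
for x in(455,560,650,670):
  for tl in(0,15,30,45,60):
    print(x,tl,[list(o.round(2)) for o in ik([x,75,30],np.radians(tl))])
E
```

```text
455 0 [[np.float64(0.52), np.float64(0.38), np.float64(-0.64), np.float64(0.0), np.float64(-0.55)]]
455 15 []
455 30 [[np.float64(-0.2), np.float64(0.32), np.float64(-0.9), np.float64(-2.86), np.float64(-0.18)]]
455 45 []
455 60 []
560 0 [[np.float64(0.42), np.float64(0.51), np.float64(-0.39), np.float64(0.0), np.float64(-0.68)]]
560 15 []
560 30 []
560 45 [[np.float64(-0.18), np.float64(0.49), np.float64(-0.9), np.float64(-3.03), np.float64(-0.61)]]
560 60 [[np.float64(-0.2), np.float64(0.7), np.float64(-1.05), np.float64(-3.04), np.float64(-1.22)]]
650 0 [[np.float64(0.36), np.float64(0.62), np.float64(-0.15), np.float64(-0.0), np.float64(-0.8)]]
650 15 [[np.float64(0.4), np.float64(0.53), np.float64(-0.49), np.float64(0.38), np.float64(-0.33)]]
650 30 []
650 45 [[np.float64(-0.14), np.float64(0.55), np.float64(-0.69), np.float64(-3.05), np.float64(-0.45)]]
650 60 [[np.float64(-0.15), np.float64(0.68), np.float64(-0.83), np.float64(-3.08), np.float64(-0.99)]]
670 0 [[np.float64(0.35), np.float64(0.65), np.float64(-0.09), np.float64(0.0), np.float64(-0.83)]]
670 15 [[np.float64(0.39), np.float64(0.56), np.float64(-0.43), np.float64(0.34), np.float64(-0.37)]]
670 30 []
670 45 [[np.float64(-0.13), np.float64(0.56), np.float64(-0.64), np.float64(-3.06), np.float64(-0.42)]]
670 60 [[np.float64(-0.14), np.float64(0.68), np.float64(-0.79), np.float64(-3.08), np.float64(-0.94)]]
```

```bash
python3 -m handwheel '[{"x":0,"y":0,"z":0.25,"ax":0,"ay":0,"az":0},{"x":0,"y":0,"z":0.25,"ax":0,"ay":0,"az":0},{"x":0,"y":0,"z":0.2,"ax":0.008,"ay":0.085,"az":0},{"x":0,"y":0,"z":0,"ax":0.008,"ay":0.085,"az":0},{"x":0,"y":0,"z":0,"ax":0.008,"ay":0.085,"az":0},{"x":0,"y":0,"z":0,"ax":0.008,"ay":0.085,"az":0},{"x":0,"y":0,"z":0,"ax":0,"ay":0,"az":0},{"x":0,"y":0,"z":0,"ax":0,"ay":0,"az":0}]' -0.2
cat >> kin.py <<'E'
def tool(q):
    p,M=fk2(q,P);return p,np.c_[-M[:,1],-M[:,2],M[:,0]]
E
python3 - <<'E'
from kin import *
s=arm.read_state();q=s['joints'];print(q.round(2),tool(q)[0].round(0),s['position'].round(0));print(R.from_quat(s['ee_rot']).as_matrix().round(2))
for x,z in((450,200),(470,250),(500,250),(500,300)):
  for t in(45,50,55):print(x,z,t,[list(map(float,o.round(2))) for o in ik([x,75,z],np.radians(t),n=20)])
E
```

```text
clock: 6.7
position: [540.5, 56.6, 248.5]
ee_rot: [0.971, -0.087, 0.216, 0.052]
contact_force: [0.0, -0.6, 0.6]
gripper_width: 34.1
grasp_force: 0.0
[ 0.55  0.05 -0.66  0.59 -0.65  0.41] [541.  58. 249.] [541.  57. 249.]
[[ 0.89 -0.19  0.41]
 [-0.15 -0.98 -0.14]
 [ 0.43  0.06 -0.9 ]]
450 200 45 []
450 200 50 []
450 200 55 [[-0.2, -0.11, -0.9, -2.65, -0.2]]
470 250 45 []
470 250 50 []
470 250 55 []
500 250 45 []
500 250 50 []
500 250 55 []
500 300 45 [[0.27, -0.17, -1.01, 1.64, -0.25]]
500 300 50 []
500 300 55 []
```

```bash
cat >> kin.py <<'E'
def RT(tilt,yaw=-.085,flip=False):
    M=R.from_euler('z',yaw).as_matrix()@np.array([[np.cos(tilt),0,np.sin(tilt)],[0,-1,0],[np.sin(tilt),0,-np.cos(tilt)]])
    return M@np.diag([-1,-1,1]) if flip else M
def delta(t,Rt):
    s=arm.read_state();C=R.from_quat(s['ee_rot']).as_matrix();v=R.from_matrix(Rt@C.T).as_rotvec()
    print('shift',((np.array(t)-s['position'])/200).round(3),'turn',(v/(np.pi/2)).round(3))
E
python3 -c "
from kin import *
delta([445,72,250],RT(0))"
```

```text
shift [-0.478  0.077  0.007] turn [0.079 0.275 0.059]
```

```bash
python3 -m handwheel '[{"x":-0.12,"y":0.02,"z":0.1,"ax":0.02,"ay":0.07,"az":0.015},{"x":-0.12,"y":0.02,"z":0,"ax":0.02,"ay":0.07,"az":0.015},{"x":-0.12,"y":0.02,"z":0,"ax":0.02,"ay":0.07,"az":0.015},{"x":-0.12,"y":0.02,"z":0,"ax":0.02,"ay":0.065,"az":0.015},{"x":0,"y":0,"z":0,"ax":0,"ay":0,"az":0},{"x":0,"y":0,"z":-0.1,"ax":0,"ay":0,"az":0},{"x":0,"y":0,"z":-0.2,"ax":0,"ay":0,"az":0},{"x":0,"y":0,"z":0,"ax":0,"ay":0,"az":0}]' 0
python3 -c "
from kin import *
delta([445,72,30],RT(0));print(arm.read_state()['joints'].round(2))"
```

```text
clock: 7.5
position: [442.3, 67.9, 202.7]
ee_rot: [0.999, -0.044, -0.001, 0.005]
contact_force: [0.1, -0.0, -0.2]
gripper_width: 42.6
grasp_force: 0.0
shift [ 0.014  0.021 -0.863] turn [ 0.006 -0.002  0.002]
[ 0.52  0.11 -0.45  0.01 -1.02  0.96]
```

```bash
python3 -m handwheel '[{"x":0,"y":0.02,"z":-0.2,"ax":0,"ay":0,"az":0},{"x":0,"y":0,"z":-0.2,"ax":0,"ay":0,"az":0},{"x":0,"y":0,"z":-0.2,"ax":0,"ay":0,"az":0},{"x":0,"y":0,"z":-0.2,"ax":0,"ay":0,"az":0},{"x":0,"y":0,"z":-0.04,"ax":0,"ay":0,"az":0},{"x":0.1,"y":0,"z":0,"ax":0,"ay":0,"az":0},{"x":0.08,"y":0,"z":0,"ax":0,"ay":0,"az":0},{"x":0.06,"y":0,"z":0,"ax":0,"ay":0,"az":0}]' 0.2
python3 -m handwheel '[{"x":0.06,"y":0,"z":0,"ax":0,"ay":0,"az":0},{"x":0.06,"y":0,"z":0,"ax":0,"ay":0,"az":0},{"x":0.06,"y":0,"z":0,"ax":0,"ay":0,"az":0},{"x":0.06,"y":0,"z":0,"ax":0,"ay":0,"az":0},{"x":0.06,"y":0,"z":0,"ax":0,"ay":0,"az":0},{"x":0.04,"y":0,"z":0,"ax":0,"ay":0,"az":0},{"x":0.02,"y":0,"z":0,"ax":0,"ay":0,"az":0},{"x":0,"y":0,"z":0,"ax":0,"ay":0,"az":0}]'
```

```text
clock: 8.3
position: [495.4, 74.7, 41.4]
ee_rot: [0.999, -0.043, 0.004, 0.002]
contact_force: [-4.3, 0.8, 2.0]
gripper_width: 51.3
grasp_force: 0.0
clock: 9.1
position: [567.7, 74.9, 39.8]
ee_rot: [0.999, -0.043, 0.004, 0.001]
contact_force: [-0.2, 0.3, 0.3]
gripper_width: 51.0
grasp_force: 0.0
```

```bash
python3 - <<'E'
from kin import *
for n in("side",):
  im=arm.get_image(n)[:,:,::-1]; cv2.imwrite("pics/side5.png",im)
delta([570,72,36],RT(0))
best=None
for x in(540,550,560):
  for z in(35,60):
    for t in(50,55):print(x,z,t,[list(map(float,o.round(2))) for o in ik([x,75,z],np.radians(t),n=20)])
E
```

```text
shift [ 0.012 -0.015 -0.02 ] turn [0.001 0.006 0.001]
540 35 50 [[-0.2, 0.53, -1.0, -3.03, -0.83]]
540 35 55 [[-0.21, 0.6, -1.05, -3.02, -1.04]]
540 60 50 [[-0.2, 0.44, -0.98, -3.02, -0.72]]
540 60 55 [[-0.2, 0.51, -1.04, -3.02, -0.94]]
550 35 50 [[-0.19, 0.53, -0.98, -3.03, -0.81]]
550 35 55 [[-0.2, 0.6, -1.03, -3.04, -1.02]]
550 60 50 [[-0.19, 0.45, -0.96, -3.02, -0.71]]
550 60 55 [[-0.2, 0.51, -1.02, -3.03, -0.92]]
560 35 50 [[-0.18, 0.53, -0.95, -3.04, -0.79]]
560 35 55 [[-0.19, 0.6, -1.01, -3.04, -1.0]]
560 60 50 [[-0.18, 0.45, -0.93, -3.03, -0.69]]
560 60 55 [[-0.19, 0.51, -0.99, -3.03, -0.89]]
```

View pics/side5.png

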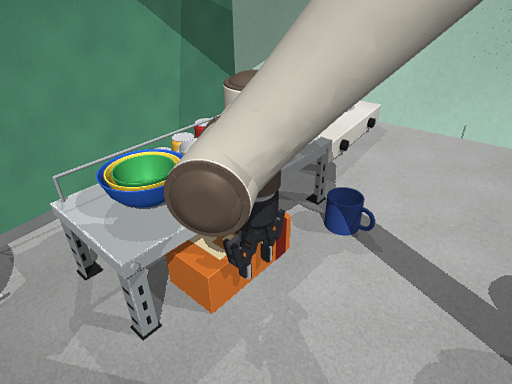

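The carton is about half under the front edge and looks square, with its near-left corner at (212,310). Next I'll plan the wrist flip (q4 → −3) in free air.

```bash
cat > plan.py <<'E'
from kin import *
def wr(q):
    a,o,h,L1,L2,e,d,o4,o5,z5=P
    M=Rz(q[0]);p=M@np.array([a,o,h]);M=M@Ry(q[1]);p=p+M@[0,0,L1];M=M@Ry(-q[2]);p=p+M@[L2,0,e];M=M@Rx(-q[3]);return p+M@[0,o4,0]
def path(qs,n):
    Q=[]
    for a,b,k in zip(qs,qs[1:],n):Q+=[a+(b-a)*i/k for i in range(k)]
    Q.append(qs[-1]);return Q
def show(Q):
    for a,b in zip(Q,Q[1:]):
        pa,Ra=tool(a);pb,Rb=tool(b);v=R.from_matrix(Rb@Ra.T).as_rotvec()
        print(((pb-pa)/200).round(3),(v/(np.pi/2)).round(3),'| ang',np.degrees(np.linalg.norm(v)).round(1),'tcp',pb.round(0),'wr',wr(b).round(0),'q',b.round(2))
E
python3 - <<'E'
from plan import *
G0=ik([550,75,60],np.radians(50),n=20)[0]
for fl in(0,1):
    M=np.append(G0,0);Rt=RT(np.radians(50),flip=fl);_,T=tool(M)
    c=T.T@Rt;print(fl,'q6',np.arctan2(c[1,0],c[0,0]))
    for s in(1,-1):
        q6=s*np.arctan2(c[1,0],c[0,0]);print(s,q6,np.abs(tool(np.append(G0,q6))[1]-Rt).max().round(2))
S=arm.read_state()['joints'];print(S.round(2))
S0=ik([470,75,260],0,n=20);print([o.round(2) for o in S0])
E
```

```text
0 q6 1.5957627886314354
1 1.5957627886314354 1.99
-1 -1.5957627886314354 0.0
1 q6 -1.545829864958358
1 -1.545829864958358 1.99
-1 1.545829864958358 0.0
[ 0.42  0.5  -0.36  0.01 -0.7   1.06]
[array([ 0.5 ,  0.11, -0.29, -0.  , -1.17])]
```

```bash
python3 - <<'E'
from plan import *
S=np.append(ik([470,75,260],0,n=20)[0],1.0)
G=np.append(ik([545,75,60],np.radians(50),n=20)[0],1.546)
H=G.copy();H[1]-=.5
show(path([S,H,G],[24,6]))
E
```

```text
[-0.138  0.056 -0.119] [ 0.064  0.035 -0.036] | ang 7.4 tcp [442.  86. 236.] wr [455.  54. 535.] q [ 0.47  0.1  -0.32 -0.13 -1.15  1.02]
[-0.131  0.073 -0.097] [ 0.065  0.031 -0.04 ] | ang 7.4 tcp [416. 101. 217.] wr [440.  37. 510.] q [ 0.44  0.09 -0.35 -0.25 -1.13  1.05]
[-0.12   0.086 -0.075] [ 0.065  0.027 -0.043] | ang 7.4 tcp [392. 118. 202.] wr [423.  23. 486.] q [ 0.41  0.09 -0.38 -0.38 -1.12  1.07]
[-0.105  0.097 -0.053] [ 0.064  0.024 -0.046] | ang 7.4 tcp [371. 138. 191.] wr [404.  13. 463.] q [ 0.38  0.08 -0.41 -0.5  -1.1   1.09]
[-0.088  0.105 -0.032] [ 0.063  0.021 -0.049] | ang 7.5 tcp [353. 158. 185.] wr [384.   5. 442.] q [ 0.36  0.07 -0.43 -0.63 -1.08  1.11]
[-0.069  0.109 -0.013] [ 0.062  0.018 -0.053] | ang 7.5 tcp [340. 180. 182.] wr [364.   0. 422.] q [ 0.33  0.07 -0.46 -0.75 -1.06  1.14]
[-0.049  0.109  0.005] [ 0.061  0.016 -0.056] | ang 7.5 tcp [330. 202. 183.] wr [343.  -2. 404.] q [ 0.3   0.06 -0.49 -0.88 -1.04  1.16]
[-0.027  0.105  0.02 ] [ 0.059  0.013 -0.059] | ang 7.6 tcp [324. 223. 187.] wr [322.  -1. 388.] q [ 0.27  0.05 -0.52 -1.01 -1.02  1.18]
[-0.
[... 2285 characters left out ...]
-0.97 -3.02 -0.72  1.55]
[ 0.04  -0.008 -0.216] [0.01  0.052 0.   ] | ang 4.8 tcp [548.  74. 235.] wr [270. 104. 346.] q [-0.19  0.11 -0.97 -3.02 -0.72  1.55]
[ 0.023 -0.004 -0.218] [ 0.01   0.052 -0.   ] | ang 4.8 tcp [553.  73. 191.] wr [285. 101. 325.] q [-0.19  0.19 -0.97 -3.02 -0.72  1.55]
[ 0.005 -0.001 -0.22 ] [ 0.01   0.052 -0.   ] | ang 4.8 tcp [554.  73. 147.] wr [298.  99. 303.] q [-0.19  0.28 -0.97 -3.02 -0.72  1.55]
[-0.013  0.003 -0.219] [0.01  0.052 0.   ] | ang 4.8 tcp [551.  74. 103.] wr [309.  97. 280.] q [-0.19  0.36 -0.97 -3.02 -0.72  1.55]
[-0.031  0.006 -0.217] [0.01  0.052 0.   ] | ang 4.8 tcp [545.  75.  60.] wr [318.  95. 256.] q [-0.19  0.44 -0.97 -3.02 -0.72  1.55]
```

```bash
python3 -m handwheel '[{"x":-0.15,"y":0,"z":0.05,"ax":0,"ay":0,"az":0},{"x":-0.15,"y":0,"z":0.2,"ax":0,"ay":0,"az":0},{"x":-0.1,"y":0,"z":0.22,"ax":0,"ay":0,"az":0},{"x":-0.05,"y":0,"z":0.22,"ax":0,"ay":0,"az":0},{"x":-0.05,"y":0,"z":0.22,"ax":0,"ay":0,"az":0},{"x":0,"y":0,"z":0.2,"ax":0,"ay":0,"az":0},{"x":0,"y":0,"z":0,"ax":0,"ay":0,"az":0},{"x":0,"y":0,"z":0,"ax":0,"ay":0,"az":0}]'
python3 - <<'E'
from plan import *
s=arm.read_state()['joints'];print(s.round(2))
cv2.imwrite("pics/s6.png",arm.get_image("side")[:,:,::-1])
im=cv2.imread("pics/s6.png");hsv=cv2.cvtColor(im,cv2.COLOR_BGR2HSV)
m=cv2.inRange(hsv,(5,140,60),(18,255,255));m[:170]=0
n,l,st,c=cv2.connectedComponentsWithStats(m);i=1+st[1:,4].argmax();k=(l==i).astype(np.uint8)
cs=max(cv2.findContours(k,0,2)[0],key=cv2.contourArea);print(st[i],cv2.approxPolyDP(cs,4,True)[:,0].tolist())
E
```

```text
clock: 9.95
position: [466.7, 75.2, 263.0]
ee_rot: [0.999, -0.043, 0.005, 0.0]
contact_force: [-0.4, -0.1, -0.2]
gripper_width: 50.8
grasp_force: 0.0
[ 0.51  0.09 -0.3   0.01 -1.16  0.97]
[ 166  208  111  105 5354] [[275, 225], [237, 209], [231, 213], [261, 230], [220, 260], [186, 241], [166, 254], [171, 281], [213, 312], [275, 259]]
```

```bash
python3 -c "
from h import *
p=arm.camera_params('side')
print(onz(p,(213,312),0),onz(p,(171,281),0),onz(p,(275,259),0))"
python3 -m handwheel '[{"x":-0.138,"y":0.056,"z":-0.12,"ax":0.064,"ay":0.035,"az":-0.036},{"x":-0.131,"y":0.073,"z":-0.097,"ax":0.065,"ay":0.031,"az":-0.04},{"x":-0.12,"y":0.086,"z":-0.075,"ax":0.065,"ay":0.027,"az":-0.043},{"x":-0.105,"y":0.097,"z":-0.053,"ax":0.064,"ay":0.024,"az":-0.046},{"x":-0.088,"y":0.105,"z":-0.032,"ax":0.063,"ay":0.021,"az":-0.05},{"x":-0.07,"y":0.11,"z":-0.013,"ax":0.062,"ay":0.018,"az":-0.053},{"x":-0.05,"y":0.11,"z":0.005,"ax":0.061,"ay":0.016,"az":-0.056},{"x":-0.027,"y":0.105,"z":0.02,"ax":0.059,"ay":0.013,"az":-0.059}]'
python3 -c "
from h import *
print(arm.read_state()['joints'].round(2))"
```

```text
[591.  172.6   0. ] [707.7 165.5   0. ] [575.7  -4.2   0. ]
clock: 10.8
position: [319.3, 223.4, 187.1]
ee_rot: [0.856, -0.32, -0.142, -0.381]
contact_force: [-0.6, 0.1, -0.4]
gripper_width: 51.2
grasp_force: 0.0
[ 0.28  0.04 -0.52 -1.   -1.01  1.14]
```

```bash
python3 -m handwheel '[{"x":-0.005,"y":0.098,"z":0.034,"ax":0.057,"ay":0.012,"az":-0.062},{"x":0.016,"y":0.087,"z":0.045,"ax":0.055,"ay":0.01,"az":-0.065},{"x":0.036,"y":0.072,"z":0.054,"ax":0.052,"ay":0.009,"az":-0.067},{"x":0.054,"y":0.055,"z":0.061,"ax":0.05,"ay":0.009,"az":-0.07},{"x":0.07,"y":0.035,"z":0.065,"ax":0.048,"ay":0.009,"az":-0.072},{"x":0.083,"y":0.014,"z":0.066,"ax":0.046,"ay":0.009,"az":-0.074},{"x":0.092,"y":-0.01,"z":0.066,"ax":0.044,"ay":0.009,"az":-0.076},{"x":0.098,"y":-0.034,"z":0.063,"ax":0.042,"ay":0.01,"az":-0.077}]'
python3 -c "
from h import *
print(arm.read_state()['joints'].round(2))"
```

```text
clock: 11.6
position: [409.3, 285.8, 277.6]
ee_rot: [-0.479, 0.611, 0.092, 0.624]
contact_force: [-0.3, 0.2, 0.2]
gripper_width: 51.5
grasp_force: 0.0
[ 0.04 -0.02 -0.74 -1.99 -0.84  1.31]
```

```bash
python3 -m handwheel '[{"x":0.101,"y":-0.058,"z":0.058,"ax":0.04,"ay":0.011,"az":-0.078},{"x":0.1,"y":-0.082,"z":0.051,"ax":0.039,"ay":0.012,"az":-0.079},{"x":0.095,"y":-0.105,"z":0.043,"ax":0.038,"ay":0.013,"az":-0.08},{"x":0.086,"y":-0.126,"z":0.034,"ax":0.037,"ay":0.014,"az":-0.08},{"x":0.074,"y":-0.146,"z":0.023,"ax":0.037,"ay":0.015,"az":-0.08},{"x":0.059,"y":-0.162,"z":0.012,"ax":0.037,"ay":0.016,"az":-0.08},{"x":0.042,"y":-0.176,"z":0,"ax":0.037,"ay":0.017,"az":-0.08},{"x":0.022,"y":-0.186,"z":-0.01,"ax":0.037,"ay":0.017,"az":-0.08}]'
python3 -c "
from plan import *
print(arm.read_state()['joints'].round(2));delta([545,75,60],RT(np.radians(50),flip=1))"
```

```text
clock: 12.4
position: [524.6, 76.9, 319.0]
ee_rot: [0.03, 0.778, -0.046, 0.626]
contact_force: [0.7, 0.2, 0.1]
gripper_width: 51.2
grasp_force: 0.0
[-0.22 -0.08 -0.95 -2.98 -0.67  1.5 ]
shift [ 0.102 -0.01  -1.295] turn [0.05  0.305 0.007]
```

```bash
python3 -m handwheel '[{"x":0.04,"y":-0.01,"z":-0.211,"ax":0.009,"ay":0.052,"az":0},{"x":0.04,"y":-0.005,"z":-0.216,"ax":0.009,"ay":0.052,"az":0.002},{"x":0.023,"y":0,"z":-0.218,"ax":0.009,"ay":0.052,"az":0.002},{"x":0.005,"y":0,"z":-0.22,"ax":0.008,"ay":0.052,"az":0.002},{"x":-0.01,"y":0,"z":-0.216,"ax":0.008,"ay":0.05,"az":0},{"x":-0.02,"y":0,"z":-0.216,"ax":0.007,"ay":0.047,"az":0},{"x":0,"y":0,"z":-0.05,"ax":0,"ay":0,"az":0},{"x":0,"y":0,"z":-0.05,"ax":0,"ay":0,"az":0}]'
python3 -c "
from plan import *
print(arm.read_state()['joints'].round(2));delta([665,75,30],RT(np.radians(50),flip=1))"
```

```text
clock: 13.2
position: [539.1, 75.6, 38.9]
ee_rot: [0.037, 0.906, -0.017, 0.422]
contact_force: [0.3, -0.4, 0.6]
gripper_width: 51.2
grasp_force: 0.0
[-0.21  0.51 -0.99 -3.   -0.8   1.56]
shift [ 0.63  -0.003 -0.044] turn [-0.    -0.001 -0.002]
```

```bash
python3 -m handwheel '[{"x":0.06,"y":-0.03,"z":0,"ax":0,"ay":0,"az":0},{"x":0.06,"y":-0.03,"z":-0.02,"ax":0,"ay":0,"az":0},{"x":0.06,"y":0,"z":0,"ax":0,"ay":0,"az":0},{"x":0.06,"y":0,"z":0,"ax":0,"ay":0,"az":0},{"x":0.06,"y":0,"z":0,"ax":0,"ay":0,"az":0},{"x":0.06,"y":0,"z":0,"ax":0,"ay":0,"az":0},{"x":0.06,"y":0,"z":0,"ax":0,"ay":0,"az":0},{"x":0.04,"y":0,"z":0,"ax":0,"ay":0,"az":0}]'
python3 -m handwheel '[{"x":0.04,"y":-0.004,"z":0,"ax":0,"ay":0,"az":0},{"x":0.04,"y":-0.004,"z":0,"ax":0,"ay":0,"az":0},{"x":0.04,"y":-0.004,"z":0,"ax":0,"ay":0,"az":0},{"x":0.03,"y":-0.004,"z":0,"ax":0,"ay":0,"az":0},{"x":0,"y":0,"z":0,"ax":0,"ay":0,"az":0},{"x":0,"y":0,"z":0,"ax":0,"ay":0,"az":0},{"x":0,"y":0,"z":0,"ax":0,"ay":0,"az":0},{"x":0,"y":0,"z":0,"ax":0,"ay":0,"az":0}]'
```

```text
clock: 14.0
position: [634.0, 63.5, 38.7]
ee_rot: [0.037, 0.904, -0.018, 0.426]
contact_force: [-3.3, -0.2, -0.9]
gripper_width: 51.2
grasp_force: 1.4
clock: 14.8
position: [663.0, 59.9, 38.6]
ee_rot: [0.038, 0.904, -0.018, 0.426]
contact_force: [0.3, 0.0, 0.3]
gripper_width: 51.6
grasp_force: 0.0
```

```bash
cat > look.py <<'E'
from h import *
import sys
im=arm.get_image("side")[:,:,::-1].copy();cv2.imwrite(sys.argv[1],im);p=arm.camera_params("side")
hsv=cv2.cvtColor(im,cv2.COLOR_BGR2HSV);m=cv2.inRange(hsv,(5,140,40),(18,255,255));m[:170]=0
n,l,st,c=cv2.connectedComponentsWithStats(m);i=1+st[1:,4].argmax();k=(l==i).astype(np.uint8)
cs=max(cv2.findContours(k,0,2)[0],key=cv2.contourArea)
for q in cv2.approxPolyDP(cs,3,True)[:,0]:print(q,onz(p,q,0),onz(p,q,90))
E
python3 look.py pics/s7.png
```

```text
[241 210] [ 743.8 -103.1    0. ] [662.6  -4.7  90. ]
[148 266] [777.7 164.7   0. ] [690.6 216.3  90. ]
[180 289] [678.2 169.5   0. ] [608.5 220.3  90. ]
[217 261] [671.1  70.9   0. ] [602.7 138.9  90. ]
[210 253] [699.7  61.2   0. ] [626.3 130.9  90. ]
[211 247] [711.   45.5   0. ] [635.6 118.   90. ]
[242 229] [694.3 -43.8   0. ] [621.8  44.3  90. ]
```

```bash
python3 -m handwheel '[{"x":-0.1,"y":0,"z":0,"ax":0,"ay":0,"az":0},{"x":-0.15,"y":0,"z":0,"ax":0,"ay":0,"az":0},{"x":-0.2,"y":0,"z":0,"ax":0,"ay":0,"az":0},{"x":-0.2,"y":0,"z":0,"ax":0,"ay":0,"az":0},{"x":0,"y":0,"z":0.15,"ax":0,"ay":0,"az":0},{"x":0,"y":0,"z":0.2,"ax":0,"ay":0,"az":0},{"x":0,"y":0,"z":0,"ax":0,"ay":0,"az":0},{"x":0,"y":0,"z":0,"ax":0,"ay":0,"az":0}]'
python3 look.py pics/s8.png
```

```text
clock: 15.65
position: [533.6, 59.9, 111.2]
ee_rot: [0.037, 0.903, -0.018, 0.428]
contact_force: [0.9, 0.5, -0.5]
gripper_width: 51.2
grasp_force: 0.0
[241 210] [ 743.8 -103.1    0. ] [662.6  -4.7  90. ]
[148 266] [777.7 164.7   0. ] [690.6 216.3  90. ]
[180 289] [678.2 169.5   0. ] [608.5 220.3  90. ]
[243 242] [663.9  -8.4   0. ] [596.7  73.5  90. ]
```

View pics/s8.png

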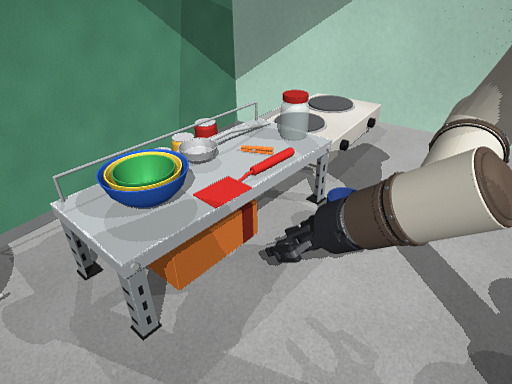

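The carton lies flat under the shelf, parallel to the front edge and about 4 cm behind it. The gripper is clear of it and the things on the shelf haven't moved.

```bash
python3 -c "
from h import *
p=arm.camera_params('side');print(onz(p,(140,337),0))
print(arm.job_done())"
```

```text
[656.  281.3   0. ]
the job is handed in; nothing more can be done
None
```

I tipped the carton onto a broad side and slid it under the shelf. By camera it lies square to the shelf and roughly 3–4 cm behind the front edge, with the gripper clear. I handed the job in at about 16 s, but the call returned no verdict.

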